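# Fit a fresh cell in the studio wall clock

## Robot

A 7-joint arm with a two-finger parallel gripper is mounted at the origin on the work surface. World frame = base frame: x ahead of the robot, y to its left, z up, the work surface at z = 0. Lengths are in m, angles in rad, forces in N, time in s.
With the tool pointing down it reaches from about 0.425 to 1.025 m from the base axis. Payload 3.6 kg.
Tool frame: the origin (TCP) lies between the finger pads; the fingertips stand 19 mm ahead of it and the grasp point (between the pads) is the TCP; z points along the fingers, y is the line along which they close (so a half turn about z gives the same grasp; the last joint's range is limited). The gripper opens to 85 mm and grips with 20 to 120 N. Pads are 22 mm wide; open, the fingers measure 114 mm over their backs; the gripper's body (76 mm by 85 mm) begins 54 mm behind the grasp point. The pads swing forward as they close: fully open they stand 13 mm farther back than shut.
Start: joints at [1.167, 0.591, 0.048, 1.609, -0.033, 0.943, -0.034], TCP at [0.221, -0.69, 0.25] pointing down, gripper open.
Joint ranges: [-2.69, 2.69], [-0.47, 2.24], [-1.27, 1.36], [0.19, 2.51], [-1.53, 4.68], [0.08, 2.07], [-3.09, 3.09]. Speed limits (rad/s): [2.57, 2.57, 3.14, 3.14, 3.14, 3.14, 3.14].

## Interface

Orientations are given as a 3x3 rotation matrix whose columns are the frame's x, y, z axes.
In Python, from cell import r gives the robot as it stands. The module is installed in compiled form; this text tells all that it offers.
- The arm moves only by the shell command python3 -m pendant 'ROWS' [OPENING] [FORCE]. ROWS is JSON, a list of rows, each an object of numbers: "x", "y", "z": the shift along the tool's x, y, z in mm; "rx", "ry", "rz": the turn, a rotation vector about the tool's x, y, z in rad. In form: [{"x": .., "y": .., "z": .., "rx": .., "ry": .., "rz": ..}, ...]. A call has exactly 8 rows; each row shifts and turns the commanded pose from where the row before left it, along the tool's axes as they then stand; what a row does not reach is not made up. A row lasts 1/8 s, in which the tool goes at most 62.5 mm and 10.7 degrees, less where a joint would pass 70% of its speed; a pose out of reach is approached as far as the arm can. A call with a gripper value outside its range is refused whole. OPENING is the opening, from 0 (shut) to 1 (fully open), set as the call begins (- or left out, the last holds). The fingers move at their own pace and stop on an object; FORCE is the grip in N (left out, the last holds). Time passes only in rows, so rows that do not move let the fingers close, or fill a call up. It gives the time, the measured TCP pose, the force, the opening and the grip force at its end, in the units of the state.
- r.state(): the state, without advancing time (a new reading comes with each control period).
- r.read_camera(name): name is "side" or "top" or "wrist"; returns a dict with "image" (480x640x3 uint8, blue, green, red), "depth" (480x640 float32, m along the optical axis (not along the pixel's ray), 0 where there is no reading), "fov_y" (degrees; the focal length in pixels is half the picture's height over the tangent of half this angle, whatever the lens; pixels are square), "cx", "cy" (the principal point, pixels), "rvec" (rotation vector, rad) and "tvec" (3), from world to camera coordinates, as OpenCV has them; the wrist camera has in their place "mount" (4x4, takes a point from camera to tool coordinates, whose origin is the TCP and whose axes are the flange's). Camera axes: x right, y down, z forward; pixel columns grow to the right and rows downward; lengths in m; the calibration is good to about 2 mm. A picture is of the moment at which its call begins: read the wrist's pose just before it.
- r.job_done(): hands the job in; it is judged then, once.
Trained networks look in a picture, given as the dict that the camera call returned (one of the last four; its "shot" number tells which), for a name from the list of things; names that differ only in an ending like _2 or _b are one class to them, and where a whole thing is asked for, a point or a joint stands for the part that bears it (a point fixed in the world has none). Each returns a list of dicts, best first, with "score" (0 to 1); they miss things now and then, are a little off and sometimes report something else, mostly with a low value. They report only what shows in the picture. A call takes as long as a camera call.
- r.search_frame(picture, label): "bbox" ([centre column, centre row, width, height] in pixels, round what is visible of it).
- r.silhouettes(picture, label): "region" (480x640 bool, what is visible of it) and "bbox" ([centre column, centre row, width, height] in pixels, round what is visible of it).
The state is a dict: "time": time; "qpos": joint angles; "dq": joint speeds; "tau": joint torques, N m; "tcp_pos": TCP position; "ee_rot": TCP orientation; "wrist_force": force on the tool from outside, world axes, zero at the start; "ft_torque": the same for the moment, N m; "gripper_width": finger opening in m; "gripper_force": force on a finger pad.
Only numpy, scipy, OpenCV 4.12 (cv2) and the standard library are available. Lean on these libraries where they do the work, as an engineer would, in place of code of your own. Each camera call takes 0.05 s, during which the arm holds its last target. There are 200 camera calls.

## Task

Fit the fresh battery cell into the holder on the back of the wall clock: put its flat end to the coil spring and press the spring back with the nub end still held up, then roll the nub end down past the red retaining lip so that the cell lies fully home and level with its nub on the contact, and let go. Work gently by feel, never forcing the spring or the holder, and leave the other things on the table where they are.

Things in the scene. Friction and masses are not known exactly. Their poses are not given: they have to be found in the camera images.
- cell_mid (a point): Centre of the fresh AA-size cell: cylinder 14.5 mm in diameter, 50.5 mm long over all, about 24 g; 49 mm black body with a 13 mm copper band at the nub end, then a steel nub 5.5 mm in diameter, 1.5 mm long. Its x axis runs along the cell from flat (minus) end to nub (plus) end; at the start its z is up. It starts lying in the groove of the rest, its axis 21.25 mm above the table.
- cell_plus (a point): Tip of the cell's nub, on its axis, 25.25 mm from cell_mid. Same axes as cell_mid.
- cell_minus (a point): Centre of the cell's flat end face, on its axis, 25.25 mm from cell_mid the other way. Same axes as cell_mid.
- rest_top (a point): Fixed pale wooden rest, 110 x 34 x 14 mm (x, y, z): this point is the centre of its flat top, 14 mm above the table, x along the groove. The cell lies on the top between two ribs, 2 mm high and 4 mm wide, whose inner faces are 5.5 mm either side of its axis.
- clock: Wall clock, 256 mm across (felt pad under it 270 mm), lying face down, fixed; flat back plate 36 mm above the table. Origin: centre of its underside; z up; x from the cell holder towards the brass hanger plate. In the middle a black movement, 58 x 58 mm, 18 mm high (white knob to 22 mm) above the plate; from it the dark grey open cell holder, 62.5 mm long, reaches out along the clock's -x.
- holder (a point): Mark fixed on the clock: nominal centre of a seated cell, on the holder's centre line, 47.25 mm above the table, axes as the clock's (x from spring to lip). The movement is clamped in a slot of the plate: holder, spring and lip together lie up to 6.5 mm off the listed nominal points either way along x, differently each time, firmly fixed; in y and z they are true. Feel for it. 25 N on it is too much.
- lip (a point): Nominal middle of the red retaining lip's lower inner edge (along x off with the holder, as said there). The lip is 11 mm wide, 2 mm thick, its underside 15.5 mm above the holder's floor (1 mm over a seated cell), and reaches 3.5 mm over the cell from the contact face in the end wall (2.5 mm thick, as high as the lip), where a seated cell's nub rests. The lip is square and rigid.
- spring_face (a point): Nominal front of the free coil spring (along x off with the holder): its tip, domed with 4 mm radius, on the seated cell's axis, 46.5 mm from the contact face, moving only along x. It pushes with 1.5 N when touched and 0.8 N more per mm; solid after 9.5 mm (9.1 N), then rigid. A seated cell holds it 4 mm in; to pass the lip the cell must hold it about 7.5 to 9 mm in all the way down.
- holder_floor (a point): Nominal middle of the holder's floor, 40 mm above the table, 4 mm above the plate; a seated cell lies on it. Side walls 17 mm apart, 2 mm thick: beside the spring (11 mm high over the floor, 46.5 to 62.5 mm from the contact face) and at the lip end (9 mm high, last 7 mm). Between them the sides are open for fingers and the floor is 12 mm wide. Wall behind the spring: 14 mm high.
- tape: Roll of masking tape lying flat, 80 mm across, 24 mm high; origin at the centre of its underside. Leave it alone.
- tin: Closed metal tin, 66 mm across, 45 mm high, standing; origin at the centre of its underside. Leave it alone.
- ink: Small black ink jar, 40 mm across, 85 mm high, standing; origin at the centre of its underside. Leave it alone.
- matches: Cardboard matchbox 53 x 36 x 15 mm lying flat; origin at the centre of its underside. Leave it alone.

How it is judged:
By the outcome, as a careful person would: the job done as asked, in the order asked, and still so for the second after the job is handed in, with the robot touching nothing.
It also fails if it takes over 72 s, if anything falls off the work surface, if the arm or the gripper's body presses on something with over 40 N, if the wrist force passes 120 N, or if a joint passes its speed limit or range.

## Working session

There is one attempt and no reset: what is moved stays moved. The work goes in short steps, Python scripts to look and compute and a shell command to move; the robot and the scene stay as the last step left them, time stands still between calls to the robot, and variables do not carry over. Pictures are saved under pics/ and viewed, at most 10 in all, crops included, and the job is handed in when it is done.

```bash
mkdir -p pics
cat > h.py <<'E'
import numpy as np, cv2
from cell import r
def cam(name):
    s=r.state(); p=r.read_camera(name)
    f=240/np.tan(np.radians(p["fov_y"])/2)
    if "mount" in p:
        T=np.eye(4);T[:3,:3]=s["ee_rot"];T[:3,3]=s["tcp_pos"];M=T@np.array(p["mount"])
        R=M[:3,:3];t=M[:3,3]
    else:
        Rw=cv2.Rodrigues(np.array(p["rvec"],float))[0];R=Rw.T;t=-Rw.T@np.array(p["tvec"],float).ravel()
    return p,f,R,t
def pts(p,f,R,t,mask):
    v,u=np.nonzero(mask&(p["depth"]>0));d=p["depth"][v,u]
    c=np.stack([(u-p["cx"])*d/f,(v-p["cy"])*d/f,d],1)
    return c@R.T+t
def ray(p,f,R,t,u,v,z):
    d=R@np.array([(u-p["cx"])/f,(v-p["cy"])/f,1]);return t+d*(z-t[2])/d[2]
E
python3 - <<'E'
from h import *
np.set_printoptions(precision=4,suppress=True)
s=r.state();print(s["time"],s["tcp_pos"],s["ee_rot"],s["wrist_force"],s["gripper_width"])
for n in ["top","side"]:
    c=cam(n);cv2.imwrite(f"pics/{n}.png",c[0]["image"])
    print(n,c[3],c[2][:,2],c[1])
    for l in ["cell_mid","clock","rest_top","holder","lip","spring_face","tape","tin","ink","matches"]:
        for d in r.silhouettes(c[0],l)[:2]:
            P=pts(*c,d["region"]); 
            if len(P): print(l,round(d["score"],2),np.round(d["bbox"]),np.median(P,0),P.min(0),P.max(0))
E
```

```text
0.0 [ 0.2208 -0.6897  0.2491] [[ 0.9524  0.3049 -0.0008]
 [ 0.3049 -0.9524  0.0021]
 [-0.0001 -0.0022 -1.    ]] [-0.4244 -0.2409  0.324 ] 0.08548200781771068
top [0.4342 0.0183 1.2832] [ 0.1393 -0.0254 -0.9899] 583.3054296869036
cell_mid 0.74 [221. 272.  17.  21.] [0.5452 0.2007 0.0257] [0.5262 0.1801 0.0127] [0.5656 0.2211 0.0347]
cell_mid 0.18 [321. 353.  37.  36.] [ 0.36   -0.0105  0.0225] [ 0.324  -0.0502 -0.0075] [0.4031 0.0269 0.0303]
clock 0.55 [415. 258. 126. 119.] [ 0.5611 -0.217   0.0351] [ 0.4328 -0.3601 -0.0065] [ 0.7008 -0.09    0.0637]
rest_top 0.6 [222. 272.  50.  41.] [0.5446 0.2004 0.0128] [ 0.4977  0.1484 -0.006 ] [0.5951 0.2509 0.0318]
holder 0.6 [413. 259. 117. 120.] [ 0.561  -0.2172  0.035 ] [ 0.4305 -0.3601 -0.0095] [ 0.7038 -0.09    0.0637]
lip 0.8 [415. 259. 121. 122.] [ 0.561  -0.2164  0.0351] [ 0.4307 -0.3628 -0.0065] [ 0.7008 -0.09    0.0637]
spring_face 0.71 [416. 258. 122. 118.] [ 0.5605 -0.217   0.0351] [ 0.4327 -0.3628 -0.0072] [ 0.7008 -0.09    0.0637]
tape 0.75 [319. 354.  40.  35.] [ 0.3618 -0.0126  0.0226] [ 0.3252 -0.0502 -0.0001] [0.4031 0.0288 0.
[... 1442 characters left out ...]
 [ 0.4301 -0.3604 -0.0025] [ 0.713  -0.0755  0.0611]
tape 0.58 [225. 303.  30.  38.] [ 0.3619 -0.0221  0.023 ] [ 0.3241 -0.0539 -0.0001] [0.4016 0.0267 0.0291]
tape 0.56 [438. 414.  24.  32.] [ 0.6291 -0.4367  0.0154] [ 0.6014 -0.4641 -0.0012] [ 0.6618 -0.4063  0.0194]
tin 0.85 [384. 241.  26.  27.] [ 0.775  -0.0304  0.0432] [ 0.7504 -0.0526 -0.0004] [0.8396 0.0363 0.0489]
tin 0.25 [352. 347. 120. 118.] [ 0.5491 -0.2479  0.0371] [ 0.4311 -0.36   -0.0009] [ 0.6964 -0.0989  0.0611]
ink 0.65 [256. 153.  18.  32.] [0.6277 0.4264 0.0512] [ 0.6111  0.4147 -0.0028] [0.6812 0.5785 0.0898]
matches 0.93 [439. 416.  22.  29.] [ 0.629  -0.437   0.0154] [ 0.6014 -0.4639 -0.0004] [ 0.6618 -0.4073  0.0194]
```

Run:
```python
from h import *
a=cv2.imread("pics/top.png")
x=cv2.resize(a[190:330,345:485],(560,560),interpolation=cv2.INTER_CUBIC)
y=cv2.resize(a[242:302,192:252],(240,240),interpolation=cv2.INTER_CUBIC)
o=np.zeros((560,800,3),np.uint8);o[:,:560]=x;o[:240,560:]=y
cv2.imwrite("pics/c1.png",o)
c=cam("top")
d=r.silhouettes(c[0],"rest_top")[0]; 
for l in ["rest_top","cell_mid"]:
    d=r.silhouettes(c[0],l)[0];v,u=np.nonzero(d["region"]);print(l,cv2.minAreaRect(np.stack([u,v],1).astype(np.float32)))
```

```text
rest_top ((221.31472778320312, 270.6325988769531), (16.73090934753418, 51.04057693481445), 47.290611267089844)
cell_mid ((220.49774169921875, 270.5475158691406), (6.457657814025879, 22.736337661743164), 47.72631072998047)
```

View pics/c1.png

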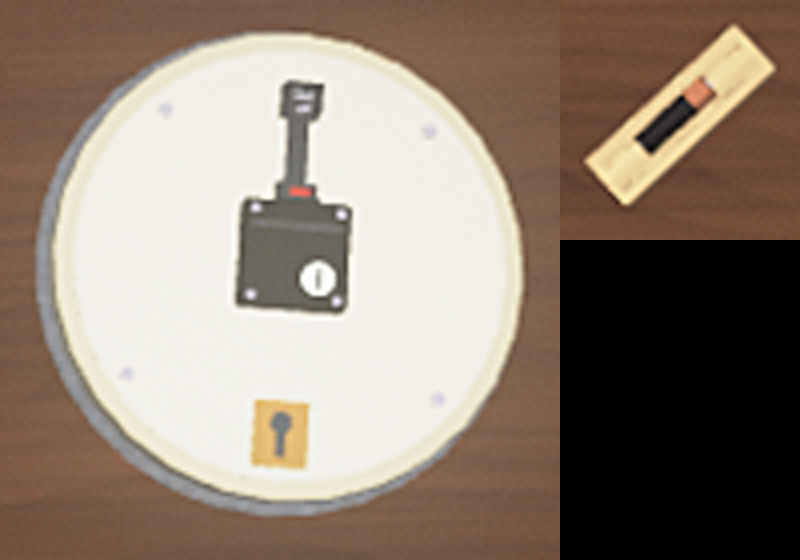

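The cell points nub-out towards +x/−y on the rest, around crop (675,115). The holder runs from the movement towards +x, with the red lip at crop (300,190) and the spring end at (300,100). I'll go over the clock first for a wrist-camera look on the way.

```bash
python3 -m pendant '[{"x":50,"y":-33},{"x":50,"y":-33},{"x":50,"y":-33},{"x":50,"y":-33},{"x":50,"y":-33},{"x":50,"y":-33},{"x":50,"y":-33},{"x":50,"y":-33}]' 1 40
python3 -m pendant '[{"x":53,"y":-36},{"x":53,"y":-36},{"rz":0.122},{"rz":0.122},{"rz":0.122},{},{},{}]'
python3 - <<'E'
from h import *
np.set_printoptions(precision=4,suppress=True)
s=r.state();print(s["time"],s["tcp_pos"],s["ee_rot"],s["wrist_force"],s["qpos"])
c=cam("wrist");cv2.imwrite("pics/w1.png",c[0]["image"]);print(c[3],c[2],c[1],c[0]["cx"],c[0]["cy"])
np.savez("w1.npz",depth=c[0]["depth"],f=c[1],R=c[2],t=c[3],cx=c[0]["cx"],cy=c[0]["cy"])
E
```

```text
1.3 [ 0.2211 -0.6905  0.2503] [[ 0.9524  0.3049  0.    ]
 [ 0.3049 -0.9524 -0.    ]
 [-0.      0.     -1.    ]] [-0.2479  1.0226 -0.2471] [ 1.1675  0.5912  0.0484  1.6085 -0.0333  0.9427 -0.0337]
[ 0.2978 -0.6666  0.3736] [[ 0.3046 -0.9053 -0.2962]
 [-0.9525 -0.2895 -0.0945]
 [-0.0002  0.311  -0.9504]] 413.29144439734387 323.259255035598 245.08543633539563schema error: expected keys x, y, z, rx, ry, rz
schema error: expected keys x, y, z, rx, ry, rz
```

View pics/w1.png

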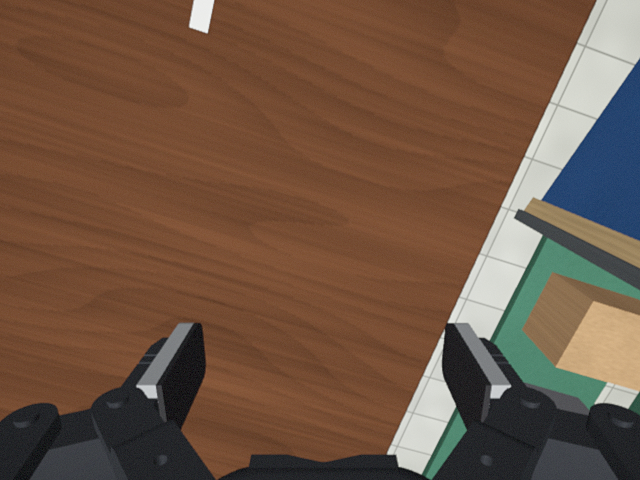

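The picture shows only table and my fingers (the call was refused: every key is needed). Repeating with full rows.

```bash
python3 -m pendant '[{"x":50,"y":-33,"z":0,"rx":0,"ry":0,"rz":0},{"x":50,"y":-33,"z":0,"rx":0,"ry":0,"rz":0},{"x":50,"y":-33,"z":0,"rx":0,"ry":0,"rz":0},{"x":50,"y":-33,"z":0,"rx":0,"ry":0,"rz":0},{"x":50,"y":-33,"z":0,"rx":0,"ry":0,"rz":0},{"x":50,"y":-33,"z":0,"rx":0,"ry":0,"rz":0},{"x":50,"y":-33,"z":0,"rx":0,"ry":0,"rz":0},{"x":50,"y":-33,"z":0,"rx":0,"ry":0,"rz":0}]' 1 40
python3 -m pendant '[{"x":50,"y":-36,"z":0,"rx":0,"ry":0,"rz":0},{"x":50,"y":-36,"z":0,"rx":0,"ry":0,"rz":0},{"x":0,"y":0,"z":25,"rx":0,"ry":0,"rz":0.122},{"x":0,"y":0,"z":25,"rx":0,"ry":0,"rz":0.122},{"x":0,"y":0,"z":0,"rx":0,"ry":0,"rz":0.122},{"x":0,"y":0,"z":0,"rx":0,"ry":0,"rz":0},{"x":0,"y":0,"z":0,"rx":0,"ry":0,"rz":0},{"x":0,"y":0,"z":0,"rx":0,"ry":0,"rz":0}]'
cat >> h.py <<'E'
def snap(fn):
    s=r.state();c=cam("wrist");p=c[0];cv2.imwrite("pics/%s.png"%fn,p["image"])
    np.savez(fn+".npz",image=p["image"],depth=p["depth"],f=c[1],R=c[2],t=c[3],cx=p["cx"],cy=p["cy"]);return s,c
def load(fn):
    d=np.load(fn+".npz");return ({"depth":d["depth"],"cx":float(d["cx"]),"cy":float(d["cy"]),"image":d["image"]},float(d["f"]),d["R"],d["t"])
E
python3 - <<'E'
from h import *
np.set_printoptions(precision=4,suppress=True)
s,c=snap("w2");print(s["time"],s["tcp_pos"],s["ee_rot"],s["wrist_force"],s["qpos"])
p=c[0];m=cv2.inRange(p["image"],(0,0,130),(90,90,255))>0
P=pts(*c,m);v,u=np.nonzero(m);print("red",len(P),np.median(P,0),P.min(0),P.max(0),cv2.minAreaRect(np.stack([u,v],1).astype(np.float32)))
E
```

```text
time: 2.35
tcp_pos: [0.5227, -0.3157, 0.2506]
ee_rot: [[0.952, 0.305, 0.001], [0.305, -0.952, -0.001], [0.0, 0.001, -1.0]]
wrist_force: [0.3, 0.9, -0.0]
gripper_width: 0.0853
gripper_force: 0.0
time: 3.35
tcp_pos: [0.595, -0.2182, 0.2008]
ee_rot: [[0.998, -0.055, 0.001], [-0.055, -0.998, -0.0], [0.001, 0.0, -1.0]]
wrist_force: [-0.0, -1.1, 0.6]
gripper_width: 0.0853
gripper_force: 0.0
3.35 [ 0.595  -0.2182  0.2008] [[ 0.9985 -0.0555  0.001 ]
 [-0.0555 -0.9985 -0.0001]
 [ 0.001   0.0001 -1.    ]] [-0.0416 -1.1248  0.5808] [ 0.218   0.5344  0.0885  1.8662 -0.0668  0.7429 -1.2829]
red 91 [ 0.6028 -0.2289  0.0572] [ 0.6009 -0.2342  0.0551] [ 0.6052 -0.2241  0.0585] ((338.5, 223.5), (5.0, 15.0), 90.0)
```

View pics/w2.png

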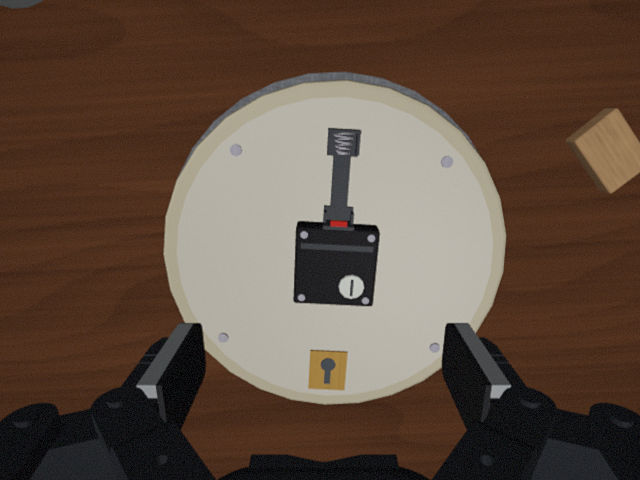

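The lip is at (338,223), the spring at (343,142) and the movement is centred at (337,262). Now I'll get the holder axis from this picture and approach the cell.

Run:
```python
from h import *
np.set_printoptions(precision=4,suppress=True)
c=load("w2");p=c[0]
h,w=p["depth"].shape
g=p["image"].max(2)
roi=np.zeros((h,w),bool);roi[215:310,280:390]=1
P=pts(*c,roi&(g<110));P=P[(P[:,2]>.049)&(P[:,2]<.057)]
print("mov",len(P),cv2.minAreaRect((P[:,:2]*1000).astype(np.float32)))
roi[:]=0;roi[160:204,322:365]=1
P=pts(*c,roi&(g<110)&(p["depth"]>0));print(len(P),np.median(P[:,2]))
xs=np.arange(.622,.645,.003)
# floor strip midline
for a in xs:
    q=P[abs(P[:,0]-a)<.0015]
    if len(q):print(a,q[:,1].min(),q[:,1].max(),(q[:,1].min()+q[:,1].max())/2,np.median(q[:,2]))
roi[:]=0;roi[122:162,322:365]=1
P=pts(*c,roi&(g<110)&(p["depth"]>0));P=P[P[:,2]>.043]
print("springbox",P.min(0),P.max(0),cv2.minAreaRect((P[:,:2]*1000).astype(np.float32)))
# cell axis from top cam
c=cam("top")
d=r.silhouettes(c[0],"rest_top")[0];v,u=np.nonzero(d["region"])
W=np.array([ray(*c,a,b,.014)[:2] for a,b in zip(u,v)])*1000
print("rest",cv2.minAreaRect(W.astype(np.float32)))
d=r.silhouettes(c[0],"cell_mid")[0];v,u=np.nonzero(d["region"])
W=np.array([ray(*c,a,b,.024)[:2] for a,b in zip(u,v)])*1000
print("cell",W.mean(0),cv2.minAreaRect(W.astype(np.float32)))
```

```text
mov 5614 ((574.3673706054688, -225.82815551757812), (57.388389587402344, 65.01411437988281), 83.81839752197266)
727 0.03978709458566693
0.622 -0.23657122636785047 -0.22540009967182123 -0.23098566301983586 0.03968720587588792
0.625 -0.23670873044832408 -0.22623508218824376 -0.2314719063182839 0.0397735857193206
0.628 -0.23749568627408257 -0.2263634400021598 -0.2319295631381212 0.03970693790869351
0.631 -0.23761916809878136 -0.22648234568473938 -0.23205075689176036 0.03986351153003975
0.634 -0.23776825491454606 -0.22665795641178677 -0.2322131056631664 0.039659894275224594
0.637 -0.23856813555555684 -0.22747209161983914 -0.23302011358769797 0.039855273469898145
0.64 -0.23865794161237855 -0.22765152392191373 -0.23315473276714616 0.03985807201945166
0.643 -0.23874936803640956 -0.22777495211677515 -0.23326216007659234 0.03997281381083362
springbox [ 0.6465 -0.2462  0.043 ] [ 0.6642 -0.224   0.0552] ((655.0942993164062, -234.97987365722656), (20.826133728027344, 16.06073760986328), 83.83819580078125)
rest ((546.677490234375, 202.0225830078125), (15.547575950622559, 50.169857025146484), 44.32004165649414)
cell [545.0214 201.3945] ((545.2557983398438, 201.12583923339844), (12.338351249694824, 48.20936965942383), 44.312355041503906)
```

```bash
python3 -m pendant '[{"x":-10.1,"y":-59.2,"z":0,"rx":0,"ry":0,"rz":0},{"x":-10.1,"y":-59.2,"z":0,"rx":0,"ry":0,"rz":0},{"x":-10.1,"y":-59.2,"z":0,"rx":0,"ry":0,"rz":0},{"x":-10.1,"y":-59.2,"z":0,"rx":0,"ry":0,"rz":0},{"x":-10.1,"y":-59.2,"z":0,"rx":0,"ry":0,"rz":0},{"x":-10.1,"y":-59.2,"z":0,"rx":0,"ry":0,"rz":0},{"x":-10.1,"y":-59.2,"z":0,"rx":0,"ry":0,"rz":0},{"x":0,"y":0,"z":8,"rx":0,"ry":0,"rz":-0.1846}]' 0.5 40
python3 -m pendant '[{"x":0,"y":0,"z":8,"rx":0,"ry":0,"rz":-0.1846},{"x":0,"y":0,"z":8,"rx":0,"ry":0,"rz":-0.1846},{"x":0,"y":0,"z":8,"rx":0,"ry":0,"rz":-0.1846},{"x":0,"y":0,"z":8,"rx":0,"ry":0,"rz":-0.1846},{"x":0,"y":0,"z":8,"rx":0,"ry":0,"rz":-0.1846},{"x":0,"y":0,"z":8,"rx":0,"ry":0,"rz":-0.1846},{"x":0,"y":0,"z":8,"rx":0,"ry":0,"rz":-0.1846},{"x":0,"y":0,"z":8,"rx":0,"ry":0,"rz":-0.1846}]' | head -2
python3 -m pendant '[{"x":0,"y":0,"z":8,"rx":0,"ry":0,"rz":-0.1846},{"x":0,"y":0,"z":8,"rx":0,"ry":0,"rz":-0.1846},{"x":0,"y":0,"z":8,"rx":0,"ry":0,"rz":-0.1846},{"x":0,"y":0,"z":8,"rx":0,"ry":0,"rz":-0.1846},{"x":0,"y":0,"z":0,"rx":0,"ry":0,"rz":0},{"x":0,"y":0,"z":0,"rx":0,"ry":0,"rz":0},{"x":0,"y":0,"z":0,"rx":0,"ry":0,"rz":0},{"x":0,"y":0,"z":0,"rx":0,"ry":0,"rz":0}]'
python3 - <<'E'
from h import *
np.set_printoptions(precision=4,suppress=True)
s,c=snap("w3");print(s["time"],s["tcp_pos"],s["ee_rot"],s["wrist_force"],s["qpos"])
for l in ["cell_mid","rest_top"]:
  for d in r.silhouettes(c[0],l)[:1]:
    P=pts(*c,d["region"]);zt=np.percentile(P[:,2],90);print(l,d["score"],d["bbox"],zt)
    v,u=np.nonzero(d["region"]);z=.022 if l[0]=="c" else .014
    W=np.array([ray(*c,a,b,z)[:2] for a,b in zip(u,v)])*1000;print(cv2.minAreaRect(W.astype(np.float32)))
    Q=P[P[:,2]>zt-.004][:,:2]*1000;print("depth",cv2.minAreaRect(Q.astype(np.float32)))
E
```

```text
time: 4.55
tcp_pos: [0.5463, 0.2089, 0.193]
ee_rot: [[0.989, 0.146, 0.002], [0.146, -0.989, 0.005], [0.003, -0.005, -1.0]]
wrist_force: [0.1, -0.7, -1.1]
gripper_width: 0.0429
gripper_force: 0.0
time: 5.55
tcp_pos: [0.5478, 0.1995, 0.1282]
time: 6.55
tcp_pos: [0.5476, 0.1999, 0.0967]
ee_rot: [[-0.698, 0.716, 0.001], [0.716, 0.698, -0.0], [-0.001, 0.0, -1.0]]
wrist_force: [-0.5, -0.5, -0.8]
gripper_width: 0.0423
gripper_force: 0.0
6.55 [0.5476 0.1999 0.0967] [[-0.6978  0.7163  0.0007]
 [ 0.7163  0.6978 -0.0001]
 [-0.0005  0.0005 -1.    ]] [-0.5127 -0.5361 -0.8268] [-0.0651  0.6805 -0.5137  2.0173  0.5884  0.5915 -0.2117]
cell_mid 0.72 [322.9, 269.6, 30.4, 93.9] 0.028372028716659364
((547.751953125, 199.57704162597656), (14.62410831451416, 53.192230224609375), 41.51336669921875)
depth ((546.968994140625, 200.15081787109375), (13.65281867980957, 49.30567169189453), 42.454734802246094)
rest_top 0.87 [324.8, 260.4, 72.2, 197.4] 0.01579454632783389
((547.876953125, 199.4207000732422), (33.460174560546875, 110.18380737304688), 41.864990234375)
depth ((548.5466918945312, 198.68890380859375), (33.74188232421875, 109.7418441772461), 41.8403434753418)
```

View pics/w3.png

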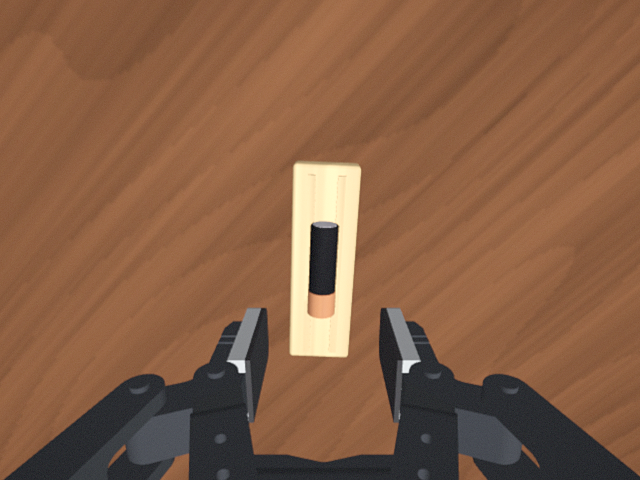

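Cell is black body at (322,257) with the copper nub end at (321,303), towards tool −x, as planned. Descend and grip.

```bash
python3 -m pendant '[{"x":-2.3,"y":-0.3,"z":0,"rx":0,"ry":0,"rz":0.042},{"x":0,"y":0,"z":10,"rx":0,"ry":0,"rz":0},{"x":0,"y":0,"z":15,"rx":0,"ry":0,"rz":0},{"x":0,"y":0,"z":15,"rx":0,"ry":0,"rz":0},{"x":0,"y":0,"z":12,"rx":0,"ry":0,"rz":0},{"x":0,"y":0,"z":7.5,"rx":0,"ry":0,"rz":0},{"x":0,"y":0,"z":0,"rx":0,"ry":0,"rz":0},{"x":0,"y":0,"z":0,"rx":0,"ry":0,"rz":0}]'
python3 -m pendant '[{"x":0,"y":0,"z":0,"rx":0,"ry":0,"rz":0},{"x":0,"y":0,"z":0,"rx":0,"ry":0,"rz":0},{"x":0,"y":0,"z":0,"rx":0,"ry":0,"rz":0},{"x":0,"y":0,"z":0,"rx":0,"ry":0,"rz":0},{"x":0,"y":0,"z":0,"rx":0,"ry":0,"rz":0},{"x":0,"y":0,"z":0,"rx":0,"ry":0,"rz":0},{"x":0,"y":0,"z":0,"rx":0,"ry":0,"rz":0},{"x":0,"y":0,"z":0,"rx":0,"ry":0,"rz":0}]' 0 40
python3 -c "
from h import *
s,c=snap('w4');print(s['time'],s['tcp_pos'],s['wrist_force'],s['gripper_width'],s['gripper_force'])"
```

```text
time: 7.7
tcp_pos: [0.5491, 0.198, 0.0371]
ee_rot: [[-0.668, 0.745, 0.001], [0.745, 0.668, 0.0], [-0.0, 0.001, -1.0]]
wrist_force: [0.5, -0.1, -0.5]
gripper_width: 0.0427
gripper_force: 0.0
time: 8.7
tcp_pos: [0.5492, 0.1979, 0.0373]
ee_rot: [[-0.667, 0.745, 0.001], [0.745, 0.667, -0.0], [-0.001, 0.001, -1.0]]
wrist_force: [-0.8, -0.3, 6.2]
gripper_width: 0.0128
gripper_force: 39.4
8.7 [0.54918469 0.19792372 0.03733715] [-0.772564   -0.25030861  6.15900012] 0.01283484384255685 39.366034269332886
```

View pics/w4.png

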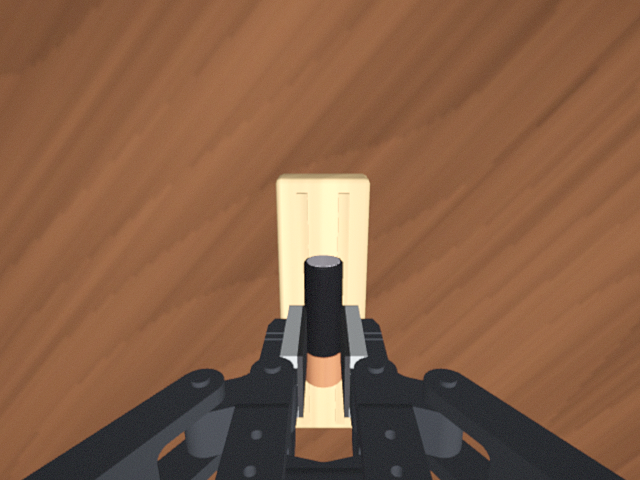

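The cell is between the pads, but the 12.8 mm opening and 6 N upward force want checking: I'll see how deep the fingertips reach.

Run:
```python
from h import *
np.set_printoptions(precision=4,suppress=True,linewidth=150)
c=load("w4");p=c[0]
Rt=np.array([[-.667,.745,0],[.745,.667,0],[0,0,-1.]]);T=np.array([.54918,.19792,.03734])
for u in (291,297,323,352):
  for v in (270,300,306,310,318,326,335,345,355,365):
    m=np.zeros((480,640),bool);m[v,u]=1;P=pts(*c,m)
    if len(P):print(u,v,p["image"][v,u],((P[0]-T)@Rt*1000).round(1),"z",P[0][2].round(4))
```

```text
291 270 [194 240 255] [ 21.  -12.   23.5] z 0.0138
291 300 [195 241 255] [  8.7 -12.3  22.9] z 0.0144
291 306 [131 129 127] [  9.9 -11.7  15.4] z 0.022
291 310 [144 141 140] [ 10.3 -11.4  11.3] z 0.0261
291 318 [144 142 140] [ 10.1 -11.    5.6] z 0.0317
291 326 [143 141 138] [ 10.  -10.6   0.2] z 0.0371
291 335 [143 143 138] [ 10.2 -10.1  -5.9] z 0.0432
291 345 [142 141 138] [  9.9  -9.7 -11.3] z 0.0487
291 355 [157 154 152] [ 10.   -9.3 -17. ] z 0.0543
291 365 [38 35 30] [ 11.4  -8.8 -24.2] z 0.0615
297 270 [193 240 255] [20.8 -9.8 24. ] z 0.0133
297 300 [192 239 255] [  8.5 -10.   23.4] z 0.0139
297 306 [130 128 125] [ 9.9 -9.5 15.3] z 0.022
297 310 [142 141 138] [ 9.8 -9.3 12.2] z 0.0251
297 318 [144 142 139] [ 9.4 -9.   7. ] z 0.0303
297 326 [141 140 137] [ 9.9 -8.6  0.4] z 0.0369
297 335 [145 143 139] [10.3 -8.2 -6.1] z 0.0434
297 345 [138 137 132] [  9.9  -7.9 -11.3] z 0.0487
297 355 [81 79 78] [  9.7  -7.6 -16.6] z 0.0539
297 365 [175 174 171] [  7.1  -7.6 -17.8] z 0.0551
323 270 [46 44 44] [26.5  0.2  9.6] z 0.0277
323 300 [41 37 37] [15.2  0.2  9.4] z 0.0279
323 306 [44 41 40] [12.8  0.2  9.5] z 0.0278
323 310 [43 39 44] [11.4  0.2  9.1] z 0.0282
323 318 [41 37 38] [8.2 0.2 9.3] z 0.028
323 326 [43 44 41] [5.4 0.2 8.4] z 0.0289
323 335 [45 39 37] [1.4 0.2 9. ] z 0.0283
323 345 [44 41 39] [-2.4  0.2  8.5] z 0.0288
323 355 [42 29 33] [-6.9  0.2  9. ] z 0.0284
323 365 [130 177 240] [-11.5   0.2   9.4] z 0.0279
352 270 [193 239 255] [20.9 11.2 23.7] z 0.0137
352 300 [191 240 255] [ 8.9 11.4 22.5] z 0.0148
352 306 [133 130 128] [ 9.9 10.9 15.3] z 0.0221
352 310 [142 141 137] [10.6 10.6 10.8] z 0.0265
352 318 [145 142 138] [ 9.8 10.3  6.3] z 0.0311
352 326 [145 144 139] [ 9.6 10.   0.9] z 0.0364
352 335 [144 142 138] [10.   9.5 -5.6] z 0.0429
352 345 [143 141 139] [  9.9   9.1 -11.5] z 0.0488
352 355 [159 156 155] [  9.5   8.8 -16.2] z 0.0535
352 365 [240 239 235] [  7.4   8.7 -18.3] z 0.0557
```

Tips reach about 1.5 mm below the axis and the pads splay slightly, which explains both readings. I'll regrip 2 mm lower for security, then lift.

```bash
python3 -m pendant '[{"x":0,"y":0,"z":0,"rx":0,"ry":0,"rz":0},{"x":0,"y":0,"z":0,"rx":0,"ry":0,"rz":0},{"x":0,"y":0,"z":2,"rx":0,"ry":0,"rz":0},{"x":0,"y":0,"z":0,"rx":0,"ry":0,"rz":0},{"x":0,"y":0,"z":0,"rx":0,"ry":0,"rz":0},{"x":0,"y":0,"z":0,"rx":0,"ry":0,"rz":0},{"x":0,"y":0,"z":0,"rx":0,"ry":0,"rz":0},{"x":0,"y":0,"z":0,"rx":0,"ry":0,"rz":0}]' 0.25 60
python3 -m pendant '[{"x":0,"y":0,"z":0,"rx":0,"ry":0,"rz":0},{"x":0,"y":0,"z":0,"rx":0,"ry":0,"rz":0},{"x":0,"y":0,"z":0,"rx":0,"ry":0,"rz":0},{"x":0,"y":0,"z":0,"rx":0,"ry":0,"rz":0},{"x":0,"y":0,"z":0,"rx":0,"ry":0,"rz":0},{"x":0,"y":0,"z":0,"rx":0,"ry":0,"rz":0},{"x":0,"y":0,"z":-3,"rx":0,"ry":0,"rz":0},{"x":0,"y":0,"z":-10,"rx":0,"ry":0,"rz":0}]' 0 60
python3 -m pendant '[{"x":0,"y":0,"z":-20,"rx":0,"ry":0,"rz":0},{"x":0,"y":0,"z":-30,"rx":0,"ry":0,"rz":0},{"x":0,"y":0,"z":-30,"rx":0,"ry":0,"rz":0},{"x":0,"y":0,"z":-25,"rx":0,"ry":0,"rz":0},{"x":0,"y":0,"z":-15,"rx":0,"ry":0,"rz":0},{"x":0,"y":0,"z":0,"rx":0,"ry":0,"rz":0},{"x":0,"y":0,"z":0,"rx":0,"ry":0,"rz":0},{"x":0,"y":0,"z":0,"rx":0,"ry":0,"rz":0}]'
cat > g.py <<'E'
from h import *
import sys
np.set_printoptions(precision=4,suppress=True,linewidth=150)
s,c=snap(sys.argv[1]);T=s["tcp_pos"];Rt=np.array(s["ee_rot"]);p=c[0]
# cell top ridge in tool coordinates
for v in range(240,420,8):
    m=np.zeros((480,640),bool);m[v,321:326]=1;P=pts(*c,m)
    if len(P):print(v,p["image"][v,323],((np.median(P,0)-T)@Rt*1000).round(1))
E
python3 g.py w5
```

```text
time: 9.75
tcp_pos: [0.5489, 0.1978, 0.0348]
ee_rot: [[-0.667, 0.745, 0.0], [0.745, 0.667, 0.0], [-0.0, 0.0, -1.0]]
wrist_force: [-0.3, -0.4, -0.1]
gripper_width: 0.0216
gripper_force: 0.0
time: 10.75
tcp_pos: [0.5484, 0.1975, 0.0477]
ee_rot: [[-0.668, 0.745, -0.001], [0.745, 0.668, -0.001], [0.0, -0.001, -1.0]]
wrist_force: [0.5, -0.2, 0.9]
gripper_width: 0.012
gripper_force: 58.6
time: 11.75
tcp_pos: [0.5482, 0.1974, 0.1667]
ee_rot: [[-0.668, 0.745, -0.002], [0.745, 0.668, -0.001], [0.001, -0.002, -1.0]]
wrist_force: [0.3, -0.2, 0.3]
gripper_width: 0.0119
gripper_force: 58.6
240 [205 252 255] [ -7.6   0.1 153. ]
248 [205 252 255] [-13.6   0.1 153.1]
256 [197 241 255] [-19.7   0.1 153.4]
264 [157 153 156] [27.3  0.3 13.6]
272 [52 45 48] [27.   0.1  7.1]
280 [47 41 40] [23.6  0.2  7.2]
288 [46 38 37] [20.7  0.2  6.8]
296 [47 47 46] [17.7  0.1  6.8]
304 [47 43 43] [14.6 -0.1  7.3]
312 [37 34 33] [11.5  0.2  7.1]
320 [46 46 41] [8.3 0.3 7.1]
328 [45 42 43] [5.4 0.2 7. ]
336 [45 43 41] [2.  0.2 7. ]
344 [43 36 37] [-1.4  0.1  7.5]
352 [45 43 40] [-4.5  0.   7.8]
360 [49 59 88] [-7.9  0.   7.4]
368 [134 182 244] [-10.9   0.2   6.9]
376 [132 179 243] [-14.5   0.1   6.9]
384 [131 179 244] [-17.9  -0.1   6.6]
392 [ 70 104 154] [-145.3    0.1  166.9]
400 [ 69 100 148] [-153.6    0.3  166.5]
408 [ 63  98 147] [-161.2   -0.   166.8]
416 [ 71 105 155] [-169.8   -0.   167. ]
```

View pics/w5.png

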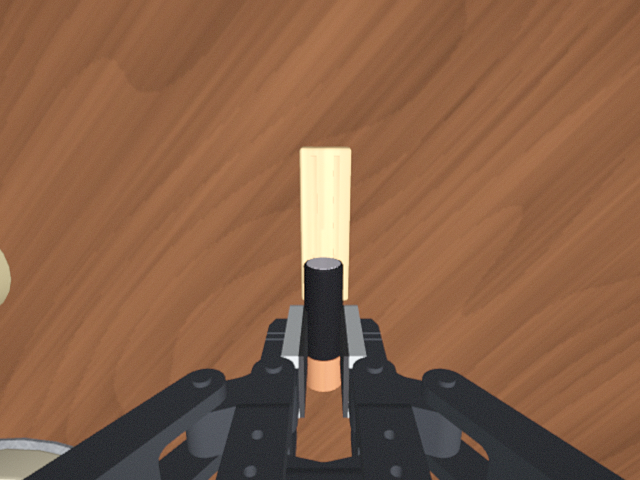

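The cell is level and centred, flat end at tool x=+27, nub at −23.4, axis 14 mm ahead of TCP. Carry it to the clock, turn and tilt nub-up 25°.

```bash
python3 -m pendant '[{"x":-46.2,"y":-28.8,"z":0,"rx":0,"ry":0,"rz":0},{"x":-46.2,"y":-28.8,"z":0,"rx":0,"ry":0,"rz":0},{"x":-46.2,"y":-28.8,"z":0,"rx":0,"ry":0,"rz":0},{"x":-46.2,"y":-28.8,"z":0,"rx":0,"ry":0,"rz":0},{"x":-46.2,"y":-28.8,"z":0,"rx":0,"ry":0,"rz":0},{"x":-46.2,"y":-28.8,"z":0,"rx":0,"ry":0,"rz":0},{"x":-46.2,"y":-28.8,"z":0,"rx":0,"ry":0,"rz":0},{"x":-46.2,"y":-28.8,"z":0,"rx":0,"ry":0,"rz":0}]' | head -2
python3 -m pendant '[{"x":0,"y":0,"z":3.6,"rx":0,"ry":0,"rz":0.1854},{"x":0,"y":0,"z":3.6,"rx":0,"ry":0,"rz":0.1854},{"x":0,"y":0,"z":3.6,"rx":0,"ry":0,"rz":0.1854},{"x":0,"y":0,"z":3.6,"rx":0,"ry":0,"rz":0.1854},{"x":0,"y":0,"z":3.6,"rx":0,"ry":0,"rz":0.1854},{"x":0,"y":0,"z":3.6,"rx":0,"ry":0,"rz":0.1854},{"x":0,"y":0,"z":3.6,"rx":0,"ry":0,"rz":0.1854},{"x":0,"y":0,"z":3.6,"rx":0,"ry":0,"rz":0.1854}]' | head -2
python3 -m pendant '[{"x":0,"y":0,"z":3.6,"rx":0,"ry":0,"rz":0.1854},{"x":0,"y":0,"z":3.6,"rx":0,"ry":0,"rz":0.1854},{"x":0,"y":0,"z":3.6,"rx":0,"ry":0,"rz":0.1854},{"x":0,"y":0,"z":3.6,"rx":0,"ry":0,"rz":0.1854},{"x":0,"y":0,"z":3.6,"rx":0,"ry":0,"rz":0.1854},{"x":0,"y":0,"z":0,"rx":0,"ry":0,"rz":0},{"x":0,"y":0,"z":0,"rx":0,"ry":0,"rz":0},{"x":0,"y":0,"z":0,"rx":0,"ry":0,"rz":0}]'
python3 - <<'E'
from h import *
np.set_printoptions(precision=4,suppress=True)
s,c=snap("w6");print(s["time"],s["tcp_pos"],s["ee_rot"],s["wrist_force"],s["qpos"])
p=c[0];m=cv2.inRange(p["image"],(0,0,130),(90,90,255))>0
P=pts(*c,m)
if len(P):print("red",len(P),np.median(P,0),P.min(0),P.max(0))
E
```

```text
time: 12.8
tcp_pos: [0.6238, -0.2328, 0.167]
time: 13.8
tcp_pos: [0.6236, -0.2308, 0.138]
time: 14.8
tcp_pos: [0.624, -0.2312, 0.121]
ee_rot: [[0.994, -0.107, 0.0], [-0.107, -0.994, 0.0], [0.0, -0.0, -1.0]]
wrist_force: [-0.3, 0.4, -0.7]
gripper_width: 0.0122
gripper_force: 58.6
14.8 [ 0.624  -0.2312  0.121 ] [[ 0.9943 -0.107   0.0001]
 [-0.107  -0.9943  0.0002]
 [ 0.0001 -0.0002 -1.    ]] [-0.325   0.4086 -0.7311] [ 0.2412  0.6709  0.0678  1.8357 -0.0713  0.6373 -1.3264]
red 121 [ 0.6093 -0.233   0.1131] [ 0.6041 -0.2343  0.1101] [ 0.6172 -0.2233  0.1156]
```

View pics/w6.png

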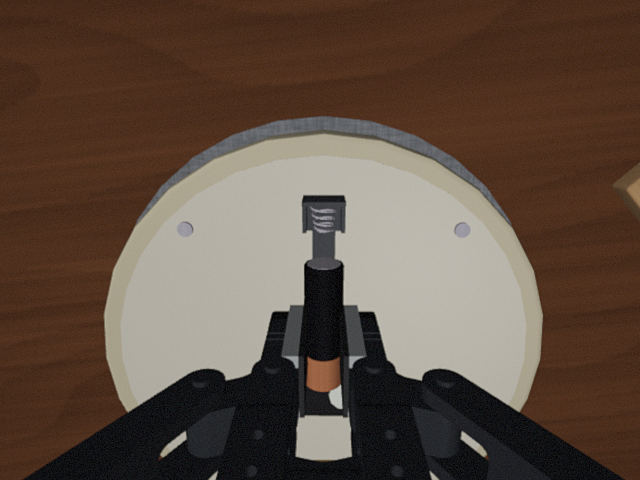

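The spring box (303–345, rows 197–233) is straight ahead of the cell (column 323). Measure the lateral offset in tool axes.

Run:
```python
from h import *
np.set_printoptions(precision=4,suppress=True)
c=load("w6");p=c[0];T=np.array([.624,-.2312,.121]);Rt=np.array([[.9943,-.107,0],[-.107,-.9943,0],[0,0,-1.]])
g=p["image"].max(2);v,u=np.mgrid[:480,:640]
def tool(m):
    P=pts(*c,m);return (P-T)@Rt*1000,P[:,2]
m=(u>295)&(u<352)&(v>190)&(v<238)&(g<120);Q,z=tool(m);k=z>.043
print("box",cv2.minAreaRect(Q[k][:,:2].astype(np.float32)),Q[k].min(0),Q[k].max(0))
top=Q[(z>.0485)&(z<.0535)];print("walls11", [(top[top[:,1]<0][:,1].min(),top[top[:,1]<0][:,1].max()),(top[top[:,1]>0][:,1].min(),top[top[:,1]>0][:,1].max())],top[:,0].min())
m=(u>300)&(u<348)&(v>236)&(v<258)&(g<110);Q,z=tool(m);print("floor",Q[:,1].min(),Q[:,1].max(),np.median(z))
m=(u>295)&(u<352)&(v>275)&(v<300)&(g<90);Q,z=tool(m);Q=Q[Q[:,2]<20];print("cell",Q[:,1].min(),Q[:,1].max(),Q[:,2].min())
```

```text
box ((31.74350929260254, 0.3580589294433594), (15.969356536865234, 20.669591903686523), 0.46820205450057983) [23.7193 -9.9927 65.4407] [39.7309 10.7563 77.9531]
walls11 [(np.float64(-9.992658740915475), np.float64(-0.26998316248855847)), (np.float64(0.1963038446308309), np.float64(10.756337625574737))] 23.854150971665387
floor -5.0887984581237715 5.945765286633554 0.039805819734596404
cell -6.721472712515712 7.109786770284392 5.638688851168055
```

```bash
python3 -m pendant '[{"x":0,"y":0.2,"z":0,"rx":0,"ry":-0.1454,"rz":0},{"x":0,"y":0,"z":0,"rx":0,"ry":-0.1454,"rz":0},{"x":0,"y":0,"z":0,"rx":0,"ry":-0.1455,"rz":0},{"x":4.23,"y":0,"z":9.06,"rx":0,"ry":0,"rz":0},{"x":4.23,"y":0,"z":9.06,"rx":0,"ry":0,"rz":0},{"x":4.23,"y":0,"z":9.06,"rx":0,"ry":0,"rz":0},{"x":2.11,"y":0,"z":4.53,"rx":0,"ry":0,"rz":0},{"x":0,"y":0,"z":0,"rx":0,"ry":0,"rz":0}]'
python3 g.py w7
python3 - <<'E'
from h import *
s=r.state();print(np.round(s["ee_rot"],4),s["tcp_pos"],s["wrist_force"])
E
```

```text
time: 15.85
tcp_pos: [0.6234, -0.2314, 0.0858]
ee_rot: [[0.901, -0.109, -0.421], [-0.098, -0.994, 0.046], [-0.423, -0.0, -0.906]]
wrist_force: [-0.3, -0.4, -0.7]
gripper_width: 0.0119
gripper_force: 58.6
240 [56 52 46] [30.4  0.2 36.3]
248 [50 47 46] [26.3  0.2 38.5]
256 [52 46 45] [22.   0.2 40.4]
264 [57 53 53] [28.9  0.2 12.8]
272 [22 21 22] [28.2  0.2  6.9]
280 [10 22 13] [25.2  0.3  7.4]
288 [24 21 26] [22.2  0.2  7.2]
296 [ 8 16  6] [19.3  0.2  6.8]
304 [26 20 19] [16.3  0.2  6.7]
312 [20 18 24] [13.3  0.2  6.6]
320 [24 27 14] [10.2  0.2  6.6]
328 [20 25 18] [6.9 0.2 6.8]
336 [25 20 20] [3.6 0.2 7. ]
344 [31 27 26] [0.2 0.3 7.1]
352 [15  0 18] [-2.8  0.   6.7]
360 [24 24 31] [-6.5  0.2  7.1]
368 [ 58  86 137] [-9.6  0.2  6.7]
376 [ 60  87 139] [-12.7   0.2   6.2]
384 [ 50  83 134] [-16.4   0.2   6.5]
392 [145 154 157] [-89.4   0.1  96.4]
400 [29 60 81] [-98.4   0.  100. ]
408 [68 69 65] [-105.7   -0.   101.4]
416 [67 62 58] [-116.8   -0.1  106.7]
[[ 0.901  -0.1085 -0.42  ]
 [-0.0984 -0.9941  0.0458]
 [-0.4225  0.     -0.9064]] [ 0.62376729 -0.23147089  0.08617146] [7.65823340e-04 8.92807647e-01 7.06290705e-02]
```

View pics/w7.png

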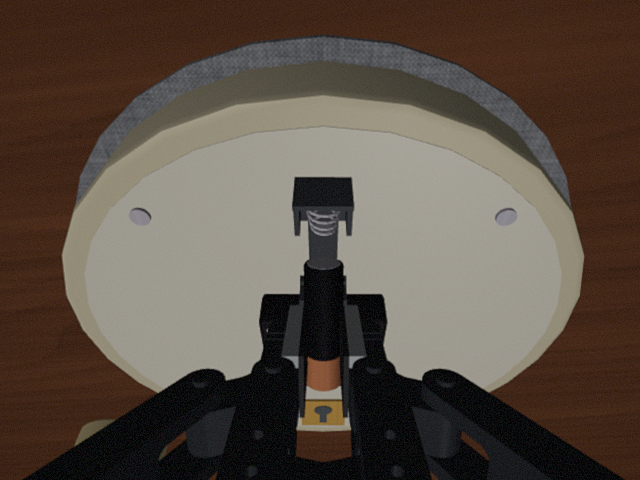

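Aligned with the spring box (column 323). Descend the remaining 14 mm, then probe the spring.

```bash
python3 -m pendant '[{"x":0.85,"y":0,"z":1.81,"rx":0,"ry":0,"rz":0},{"x":0.85,"y":0,"z":1.81,"rx":0,"ry":0,"rz":0},{"x":0.85,"y":0,"z":1.81,"rx":0,"ry":0,"rz":0},{"x":0.85,"y":0,"z":1.81,"rx":0,"ry":0,"rz":0},{"x":0.85,"y":0,"z":1.81,"rx":0,"ry":0,"rz":0},{"x":0.85,"y":0,"z":1.81,"rx":0,"ry":0,"rz":0},{"x":0.85,"y":0,"z":1.81,"rx":0,"ry":0,"rz":0},{"x":0,"y":0,"z":0,"rx":0,"ry":0,"rz":0}]'
python3 - <<'E'
from h import *
s=r.state();print(np.round(s["ee_rot"],4),s["tcp_pos"],s["wrist_force"])
E
```

```text
time: 16.9
tcp_pos: [0.6239, -0.2313, 0.0718]
ee_rot: [[0.901, -0.108, -0.42], [-0.098, -0.994, 0.046], [-0.423, -0.0, -0.906]]
wrist_force: [0.3, 0.2, -0.2]
gripper_width: 0.0115
gripper_force: 58.6
[[ 9.009e-01 -1.083e-01 -4.204e-01]
 [-9.810e-02 -9.941e-01  4.590e-02]
 [-4.229e-01 -1.000e-04 -9.062e-01]] [ 0.6239341  -0.23129891  0.07178453] [ 0.26563366  0.20850575 -0.2048654 ]
```

```bash
python3 -m pendant '[{"x":0.906,"y":0,"z":-0.423,"rx":0,"ry":0,"rz":0},{"x":0.906,"y":0,"z":-0.423,"rx":0,"ry":0,"rz":0},{"x":0.906,"y":0,"z":-0.423,"rx":0,"ry":0,"rz":0},{"x":0.906,"y":0,"z":-0.423,"rx":0,"ry":0,"rz":0},{"x":0.906,"y":0,"z":-0.423,"rx":0,"ry":0,"rz":0},{"x":0.906,"y":0,"z":-0.423,"rx":0,"ry":0,"rz":0},{"x":0.906,"y":0,"z":-0.423,"rx":0,"ry":0,"rz":0},{"x":0,"y":0,"z":0,"rx":0,"ry":0,"rz":0}]'
python3 -m pendant '[{"x":0.906,"y":0,"z":-0.423,"rx":0,"ry":0,"rz":0},{"x":0.906,"y":0,"z":-0.423,"rx":0,"ry":0,"rz":0},{"x":0,"y":0,"z":0,"rx":0,"ry":0,"rz":0},{"x":0,"y":0,"z":0,"rx":0,"ry":0,"rz":0},{"x":0,"y":0,"z":0,"rx":0,"ry":0,"rz":0},{"x":0,"y":0,"z":0,"rx":0,"ry":0,"rz":0},{"x":0,"y":0,"z":0,"rx":0,"ry":0,"rz":0},{"x":0,"y":0,"z":0,"rx":0,"ry":0,"rz":0}]'
```

```text
time: 17.9
tcp_pos: [0.6302, -0.2321, 0.072]
ee_rot: [[0.9, -0.109, -0.422], [-0.098, -0.994, 0.046], [-0.424, -0.0, -0.905]]
wrist_force: [-3.4, 1.3, 0.8]
gripper_width: 0.0121
gripper_force: 58.6
time: 18.9
tcp_pos: [0.6321, -0.2323, 0.072]
ee_rot: [[0.9, -0.109, -0.422], [-0.098, -0.994, 0.046], [-0.425, -0.0, -0.905]]
wrist_force: [-5.4, 0.4, 1.3]
gripper_width: 0.0121
gripper_force: 58.5
```

```bash
python3 -m pendant '[{"x":0.906,"y":0,"z":-0.423,"rx":0,"ry":0,"rz":0},{"x":0.906,"y":0,"z":-0.423,"rx":0,"ry":0,"rz":0},{"x":0,"y":0,"z":0,"rx":0,"ry":0,"rz":0},{"x":0,"y":0,"z":0,"rx":0,"ry":0,"rz":0},{"x":0,"y":0,"z":0,"rx":0,"ry":0,"rz":0},{"x":0,"y":0,"z":0,"rx":0,"ry":0,"rz":0},{"x":0,"y":0,"z":0,"rx":0,"ry":0,"rz":0},{"x":0,"y":0,"z":0,"rx":0,"ry":0,"rz":0}]'
cat > f.py <<'E'
from h import *
np.set_printoptions(precision=4,suppress=True,linewidth=150)
F=[];T=[]
for i in range(10):
    r.read_camera("wrist");s=r.state();F.append(s["wrist_force"]);T.append(s["tcp_pos"])
F=np.array(F);T=np.mean(T,0);a=np.array([.994,-.108,0])
f=-F@a;R=np.array(s["ee_rot"]);fl=T*1000+R@[27.3,.1,14]
print(s["time"],"F",F.mean(0),"push",f.mean(),f.std(),"c",(f.mean()-1.5)/.8,"tcp",T,"flat",fl,"s",(fl-[600.9,-228.7,0])@a,"tilt",np.degrees(np.arcsin(-R[2,0])))
E
python3 f.py
```

```text
time: 19.9
tcp_pos: [0.6334, -0.2324, 0.072]
ee_rot: [[0.899, -0.109, -0.424], [-0.098, -0.994, 0.047], [-0.426, -0.0, -0.905]]
wrist_force: [-6.3, 1.5, 1.7]
gripper_width: 0.0117
gripper_force: 58.5
20.4 F [-6.0459  1.1556  1.6696] push 6.134435743901377 0.41167608023698943 c 5.79304467987672 tcp [ 0.6334 -0.2324  0.072 ] flat [ 651.9904 -234.5785   47.6709] s 51.41874758047816 tilt 25.223020220035274
```

```bash
python3 -m pendant '[{"x":0.906,"y":0,"z":-0.423,"rx":0,"ry":0,"rz":0},{"x":0.906,"y":0,"z":-0.423,"rx":0,"ry":0,"rz":0},{"x":0.82,"y":0,"z":-0.38,"rx":0,"ry":0,"rz":0},{"x":0,"y":0,"z":0,"rx":0,"ry":0,"rz":0},{"x":0,"y":0,"z":0,"rx":0,"ry":0,"rz":0},{"x":0,"y":0,"z":0,"rx":0,"ry":0,"rz":0},{"x":0,"y":0,"z":0,"rx":0,"ry":0,"rz":0},{"x":0,"y":0,"z":0,"rx":0,"ry":0,"rz":0}]'
python3 f.py
```

```text
time: 21.4
tcp_pos: [0.6352, -0.2327, 0.072]
ee_rot: [[0.898, -0.109, -0.426], [-0.098, -0.994, 0.047], [-0.428, -0.0, -0.904]]
wrist_force: [-7.8, 1.0, 2.3]
gripper_width: 0.0117
gripper_force: 58.5
21.9 F [-7.2347  1.3374  2.2849] push 7.335731175146836 0.5464797090345318 c 7.294663968933544 tcp [ 0.6352 -0.2327  0.072 ] flat [ 653.7944 -234.7846   47.6358] s 53.23417533163824 tilt 25.360601765295563
```

```bash
python3 -m pendant '[{"x":0.5,"y":0,"z":-0.23,"rx":0,"ry":0,"rz":0},{"x":0.45,"y":0,"z":-0.21,"rx":0,"ry":0,"rz":0},{"x":-0.54,"y":0,"z":1.1,"rx":0,"ry":0.04,"rz":0},{"x":-0.54,"y":0,"z":1.1,"rx":0,"ry":0.04,"rz":0},{"x":0,"y":0,"z":0,"rx":0,"ry":0,"rz":0},{"x":0,"y":0,"z":0,"rx":0,"ry":0,"rz":0},{"x":0,"y":0,"z":0,"rx":0,"ry":0,"rz":0},{"x":0,"y":0,"z":0,"rx":0,"ry":0,"rz":0}]'
python3 f.py
```

```text
time: 22.9
tcp_pos: [0.634, -0.2326, 0.0703]
ee_rot: [[0.929, -0.109, -0.353], [-0.102, -0.994, 0.039], [-0.356, -0.001, -0.935]]
wrist_force: [-7.7, 1.9, 2.1]
gripper_width: 0.0119
gripper_force: 58.8
23.4 F [-7.9075  1.1357  2.1347] push 7.9826864335995324 0.28558698447355646 c 8.103358041999416 tcp [ 0.634  -0.2325  0.0703] flat [ 654.3624 -234.8599   47.4939] s 53.80688453428637 tilt 20.829493972474438
```

```bash
python3 -m pendant '[{"x":0.3,"y":0,"z":-0.11,"rx":0,"ry":0,"rz":0},{"x":-0.4,"y":0,"z":0.83,"rx":0,"ry":0.03,"rz":0},{"x":-0.4,"y":0,"z":0.83,"rx":0,"ry":0.03,"rz":0},{"x":-0.4,"y":0,"z":0.83,"rx":0,"ry":0.03,"rz":0},{"x":0,"y":0,"z":0,"rx":0,"ry":0,"rz":0},{"x":0,"y":0,"z":0,"rx":0,"ry":0,"rz":0},{"x":0,"y":0,"z":0,"rx":0,"ry":0,"rz":0},{"x":0,"y":0,"z":0,"rx":0,"ry":0,"rz":0}]'
python3 f.py
```

```text
time: 24.4
tcp_pos: [0.6322, -0.2324, 0.0682]
ee_rot: [[0.957, -0.109, -0.269], [-0.105, -0.994, 0.03], [-0.27, -0.001, -0.963]]
wrist_force: [-8.2, 1.9, 2.1]
gripper_width: 0.0117
gripper_force: 58.9
24.9 F [-7.8358  1.3535  2.4769] push 7.93494968096862 0.5626351373396375 c 8.043687101210773 tcp [ 0.6322 -0.2323  0.0682] flat [ 654.5129 -234.8811   47.2993] s 53.95875272833996 tilt 15.681670884763227
```

```bash
python3 -m pendant '[{"x":0.3,"y":0,"z":-0.25,"rx":0,"ry":0,"rz":0},{"x":-0.4,"y":0,"z":0.83,"rx":0,"ry":0.03,"rz":0},{"x":-0.4,"y":0,"z":0.83,"rx":0,"ry":0.03,"rz":0},{"x":-0.4,"y":0,"z":0.83,"rx":0,"ry":0.03,"rz":0},{"x":0,"y":0,"z":0,"rx":0,"ry":0,"rz":0},{"x":0,"y":0,"z":0,"rx":0,"ry":0,"rz":0},{"x":0,"y":0,"z":0,"rx":0,"ry":0,"rz":0},{"x":0,"y":0,"z":0,"rx":0,"ry":0,"rz":0}]'
python3 f.py
```

```text
time: 25.9
tcp_pos: [0.6305, -0.2321, 0.0659]
ee_rot: [[0.977, -0.109, -0.182], [-0.107, -0.994, 0.021], [-0.183, -0.001, -0.983]]
wrist_force: [-8.8, 0.3, 2.6]
gripper_width: 0.012
gripper_force: 59.0
26.4 F [-7.98    1.2071  2.0717] push 8.062535874588445 0.4143129061301076 c 8.203169843235555 tcp [ 0.6305 -0.2321  0.0659] flat [ 654.6394 -234.8797   47.1884] s 54.084417772367765 tilt 10.542852439450709
```

```bash
python3 -m pendant '[{"x":0.15,"y":0,"z":-0.2,"rx":0,"ry":0,"rz":0},{"x":-0.4,"y":0,"z":0.83,"rx":0,"ry":0.03,"rz":0},{"x":-0.4,"y":0,"z":0.83,"rx":0,"ry":0.03,"rz":0},{"x":-0.4,"y":0,"z":0.83,"rx":0,"ry":0.03,"rz":0},{"x":0,"y":0,"z":0,"rx":0,"ry":0,"rz":0},{"x":0,"y":0,"z":0,"rx":0,"ry":0,"rz":0},{"x":0,"y":0,"z":0,"rx":0,"ry":0,"rz":0},{"x":0,"y":0,"z":0,"rx":0,"ry":0,"rz":0}]'
python3 f.py
```

```text
time: 27.4
tcp_pos: [0.6289, -0.232, 0.0636]
ee_rot: [[0.99, -0.109, -0.094], [-0.108, -0.994, 0.011], [-0.094, -0.001, -0.996]]
wrist_force: [-8.2, 1.4, 1.7]
gripper_width: 0.0118
gripper_force: 59.0
27.9 F [-8.2741  1.3342  1.8341] push 8.36849642218007 0.3539835652271649 c 8.585620527725087 tcp [ 0.6289 -0.232   0.0636] flat [ 654.5635 -234.8717   47.0894] s 54.00810782446844 tilt 5.4094054613091
```

```bash
python3 -m pendant '[{"x":0,"y":0,"z":-0.1,"rx":0,"ry":0,"rz":0},{"x":-0.42,"y":0,"z":0.86,"rx":0,"ry":0.031,"rz":0},{"x":-0.42,"y":0,"z":0.86,"rx":0,"ry":0.031,"rz":0},{"x":-0.42,"y":0,"z":0.86,"rx":0,"ry":0.031,"rz":0},{"x":0,"y":0,"z":0,"rx":0,"ry":0,"rz":0},{"x":0,"y":0,"z":0,"rx":0,"ry":0,"rz":0},{"x":0,"y":0,"z":0,"rx":0,"ry":0,"rz":0},{"x":0,"y":0,"z":0,"rx":0,"ry":0,"rz":0}]'
python3 f.py
```

```text
time: 28.9
tcp_pos: [0.6274, -0.2319, 0.0613]
ee_rot: [[0.994, -0.109, -0.001], [-0.109, -0.994, 0.001], [-0.001, -0.001, -1.0]]
wrist_force: [-8.5, 0.7, 3.1]
gripper_width: 0.0118
gripper_force: 59.3
29.4 F [-8.5924  1.5512  3.087 ] push 8.708427412631618 0.44659237698676696 c 9.010534265789522 tcp [ 0.6274 -0.2318  0.0613] flat [ 654.551  -234.8874   47.245 ] s 53.997284112871874 tilt 0.07340336991675515
```

Level, with no jam felt at the lip. Ease the cell forward to the contact.

```bash
python3 -m pendant '[{"x":-0.8,"y":0,"z":0,"rx":0,"ry":0,"rz":0},{"x":-0.8,"y":0,"z":0,"rx":0,"ry":0,"rz":0},{"x":-0.8,"y":0,"z":0,"rx":0,"ry":0,"rz":0},{"x":-0.8,"y":0,"z":0,"rx":0,"ry":0,"rz":0},{"x":-0.8,"y":0,"z":0,"rx":0,"ry":0,"rz":0},{"x":-0.6,"y":0,"z":0,"rx":0,"ry":0,"rz":0},{"x":0,"y":0,"z":0,"rx":0,"ry":0,"rz":0},{"x":0,"y":0,"z":0,"rx":0,"ry":0,"rz":0}]'
python3 f.py; python3 g.py w8 | awk '$1>256&&$1<400'
```

```text
time: 30.4
tcp_pos: [0.6251, -0.2315, 0.0613]
ee_rot: [[0.994, -0.109, 0.003], [-0.109, -0.994, 0.0], [0.003, -0.0, -1.0]]
wrist_force: [-5.3, 0.7, 0.9]
gripper_width: 0.0119
gripper_force: 58.9
30.9 F [-5.0039  0.7906  0.2775] push 5.059254450708534 0.3820599967383003 c 4.449068063385667 tcp [ 0.6251 -0.2315  0.0614] flat [ 652.2603 -234.6069   47.4407] s 51.69006271541638 tilt -0.18706514844531533
264 [110 104 106] [29.2  0.2 12.4]
272 [31 30 24] [27.9  0.2  8. ]
280 [13  3  9] [25.   0.3  8. ]
288 [27 26 30] [21.9  0.2  8.1]
296 [15 13 15] [19.1  0.3  7.6]
304 [28 30 28] [16.   0.2  7.8]
312 [11 12  7] [13.   0.2  7.6]
320 [19 23 19] [10.2  0.2  6.8]
328 [24 25 29] [6.8 0.2 7.3]
336 [21 20 20] [3.6 0.2 7.4]
344 [20 14 23] [-0.1  0.2  8. ]
352 [16 11 11] [-3.1  0.2  7.5]
360 [15 14 21] [-6.5  0.3  7.5]
368 [ 64  95 150] [-9.5  0.2  6.8]
376 [ 67  95 149] [-12.9   0.2   6.9]
384 [ 67  98 151] [-16.8   0.2   7.3]
392 [37 66 95] [-23.7   0.2  11.6]
```

View pics/w8.png

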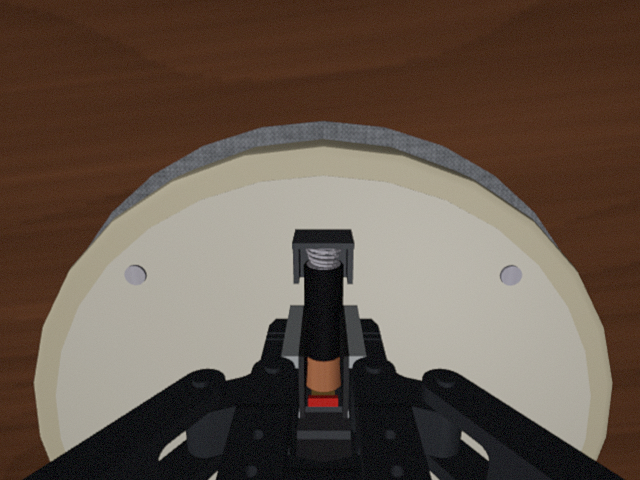

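The cell is in the holder with its nub end right before the red lip (row 402); the nub shows at row 392. Check how far the nub is from the lip.

Run:
```python
from h import *
np.set_printoptions(precision=4,suppress=True)
c=load("w8");p=c[0];s=r.state();T=s["tcp_pos"];Rt=np.array(s["ee_rot"])
print(s["time"],T)
m=(p["image"][:,:,2]>120)&(p["image"][:,:,1]<60);P=(pts(*c,m)-T)@Rt*1000;k=P[:,0]<-18;P=P[k]
print("red",len(P),np.percentile(P,[2,50,98],axis=0))
for v in range(384,446,3):
    m=np.zeros((480,640),bool);m[v,319:328]=1;P=pts(*c,m)
    if len(P):print(v,p["image"][v,323],((np.median(P,0)-T)@Rt*1000).round(1),np.median(P[:,2]).round(4))
v,u=np.mgrid[:480,:640]
m=(u>285)&(u<362)&(v>225)&(v<290)&(p["image"].max(2)<110);P=pts(*c,m);k=(P[:,2]>.049)&(P[:,2]<.0535);Q=(P-T)@Rt*1000;Q=Q[k&(abs(Q[:,1])>8)];print("box",Q.min(0),Q.max(0))
```

```text
30.95 [ 0.6251 -0.2316  0.0614]
red 267 [[-24.3572  -5.3384   3.043 ]
 [-22.218    0.1681   4.0799]
 [-20.2564   5.3648   5.2597]]
384 [ 67  98 151] [-16.8   0.1   7.2] 0.0541
387 [ 69 102 153] [-18.1   0.2   7.1] 0.0542
390 [ 69 100 153] [-19.2   0.2   7. ] 0.0543
393 [25 58 78] [-24.    0.1  11.3] 0.05
396 [ 5 12 80] [-20.8   0.2   5.8] 0.0555
399 [ 25  31 169] [-21.2   0.2   4.4] 0.0569
402 [ 28  32 166] [-22.3   0.2   3.9] 0.0573
405 [ 34  32 173] [-23.7   0.2   4.1] 0.0572
408 [60 55 46] [-25.3   0.2   4.3] 0.057
411 [55 51 50] [-26.4   0.2   4.1] 0.0572
414 [28 21 26] [-30.6   0.2   7.6] 0.0537
417 [28 28 25] [-32.    0.2   7.5] 0.0538
420 [24 25 26] [-33.6  -0.1   7.9] 0.0534
423 [31 31 28] [-34.5   0.1   7. ] 0.0543
426 [33 24 28] [-36.2   0.2   7.5] 0.0537
429 [32 27 31] [-37.7   0.2   7.4] 0.0538
432 [61 58 57] [-38.8   0.1   7.2] 0.054
435 [64 57 58] [-40.2   0.2   7.1] 0.0541
438 [53 50 50] [-41.5   0.3   7. ] 0.0542
441 [24 25 27] [-43.3   0.    7.4] 0.0539
444 [28 26 25] [-44.6   0.2   7.2] 0.054
box [ 22.1731 -10.3102   8.0078] [38.6397 10.4934 12.4134]
```

The nub is under the lip with ~1 mm to go to the contact (spring held ~5 mm in). Finish the slide, then open.

```bash
python3 -m pendant '[{"x":-0.5,"y":0,"z":0,"rx":0,"ry":0,"rz":0},{"x":-0.5,"y":0,"z":0,"rx":0,"ry":0,"rz":0},{"x":-0.5,"y":0,"z":0,"rx":0,"ry":0,"rz":0},{"x":0,"y":0,"z":0.2,"rx":0,"ry":0,"rz":0},{"x":0,"y":0,"z":0,"rx":0,"ry":0,"rz":0},{"x":0,"y":0,"z":0,"rx":0,"ry":0,"rz":0},{"x":0,"y":0,"z":0,"rx":0,"ry":0,"rz":0},{"x":0,"y":0,"z":0,"rx":0,"ry":0,"rz":0}]'
python3 f.py
```

```text
time: 31.95
tcp_pos: [0.6242, -0.2314, 0.0614]
ee_rot: [[0.994, -0.109, 0.004], [-0.109, -0.994, -0.0], [0.004, -0.0, -1.0]]
wrist_force: [-5.8, 0.9, -0.6]
gripper_width: 0.0118
gripper_force: 58.9
32.45 F [-5.3826  0.8083 -0.3711] push 5.437558080002713 0.5117284157198786 c 4.921947600003391 tcp [ 0.6241 -0.2314  0.0614] flat [ 651.3223 -234.4995   47.4835] s 50.746131515142594 tilt -0.2544973724935324
```

```bash
python3 -m pendant '[{"x":-0.3,"y":0,"z":0.3,"rx":0,"ry":0,"rz":0},{"x":-0.3,"y":0,"z":0.3,"rx":0,"ry":0,"rz":0},{"x":0,"y":0,"z":0,"rx":0,"ry":0,"rz":0},{"x":0,"y":0,"z":0,"rx":0,"ry":0,"rz":0},{"x":0,"y":0,"z":0,"rx":0,"ry":0,"rz":0},{"x":0,"y":0,"z":0,"rx":0,"ry":0,"rz":0},{"x":0,"y":0,"z":0,"rx":0,"ry":0,"rz":0},{"x":0,"y":0,"z":0,"rx":0,"ry":0,"rz":0}]'
python3 f.py
```

```text
time: 33.45
tcp_pos: [0.6241, -0.2314, 0.0613]
ee_rot: [[0.994, -0.108, 0.006], [-0.108, -0.994, -0.0], [0.006, -0.0, -1.0]]
wrist_force: [-5.2, 0.3, 0.7]
gripper_width: 0.0117
gripper_force: 59.1
33.95 F [-5.4949  0.7608  1.924 ] push 5.544083312853071 0.36858851929014663 c 5.055104141066338 tcp [ 0.6241 -0.2314  0.0613] flat [ 651.3059 -234.4908   47.4458] s 50.72882453922531 tilt -0.31604435405780823
```

```bash
python3 -m pendant '[{"x":0,"y":0,"z":0,"rx":0,"ry":0,"rz":0},{"x":0,"y":0,"z":0,"rx":0,"ry":0,"rz":0},{"x":0,"y":0,"z":0,"rx":0,"ry":0,"rz":0},{"x":0,"y":0,"z":0,"rx":0,"ry":0,"rz":0},{"x":0,"y":0,"z":0,"rx":0,"ry":0,"rz":0},{"x":0,"y":0,"z":0,"rx":0,"ry":0,"rz":0},{"x":0,"y":0,"z":-5,"rx":0,"ry":0,"rz":0},{"x":0,"y":0,"z":-10,"rx":0,"ry":0,"rz":0}]' 0.6 20
python3 -m pendant '[{"x":0,"y":0,"z":-20,"rx":0,"ry":0,"rz":0},{"x":0,"y":0,"z":-25,"rx":0,"ry":0,"rz":0},{"x":0,"y":0,"z":-25,"rx":0,"ry":0,"rz":0},{"x":0,"y":0,"z":-20,"rx":0,"ry":0,"rz":0},{"x":0,"y":0,"z":0,"rx":0,"ry":0,"rz":0},{"x":0,"y":0,"z":0,"rx":0,"ry":0,"rz":0},{"x":0,"y":0,"z":0,"rx":0,"ry":0,"rz":0},{"x":0,"y":0,"z":0,"rx":0,"ry":0,"rz":0}]'
python3 - <<'E'
from h import *
np.set_printoptions(precision=4,suppress=True)
s,c=snap("w9");p=c[0];a=np.array([.994,-.108,0]);o=np.array([.6009,-.2287,0])
P=pts(*c,np.ones((480,640),bool)).reshape(-1,3);Q=(P-o)*1000
S=Q@a;L=Q@[.108,.994,0]
for lo in range(-4,64,3):
    k=(S>=lo)&(S<lo+3)&(abs(L)<2);print(lo,k.sum(),np.median(P[k,2])*1000 if k.sum() else None)
cv2.imwrite("pics/w9c.png",cv2.resize(p["image"][150:370,230:420],(570,600)[:2] if 0 else (518,600),interpolation=cv2.INTER_CUBIC))
E
```

```text
time: 34.95
tcp_pos: [0.6242, -0.2314, 0.0763]
ee_rot: [[0.994, -0.108, 0.006], [-0.108, -0.994, -0.0], [0.006, -0.0, -1.0]]
wrist_force: [0.2, 0.4, 0.6]
gripper_width: 0.0513
gripper_force: 0.0
time: 35.95
tcp_pos: [0.6234, -0.2312, 0.1651]
ee_rot: [[0.994, -0.108, 0.005], [-0.108, -0.994, -0.0], [0.005, -0.0, -1.0]]
wrist_force: [-0.2, -0.0, 0.2]
gripper_width: 0.051
gripper_force: 0.0
-4 14 57.17081676591007
-1 30 57.34969842668908
2 49 55.80103074788903
5 32 54.10743334349587
8 30 54.41995853336532
11 34 54.21013519482075
14 32 53.93296055382789
17 34 53.992184118903204
20 32 54.083744511085925
23 32 53.89479605075738
26 36 54.02418608015988
29 34 53.97697991663224
32 397 223.0182964619607
35 36 54.12168986006831
38 35 53.986714693418506
41 36 53.99985863029784
44 34 54.06632863193487
47 35 53.964775866696094
50 52 50.45118997123853
53 40 42.825382915575815
56 30 52.22188687883235
59 24 53.72732664698013
62 69 37.558114459191714
```

View pics/w9c.png

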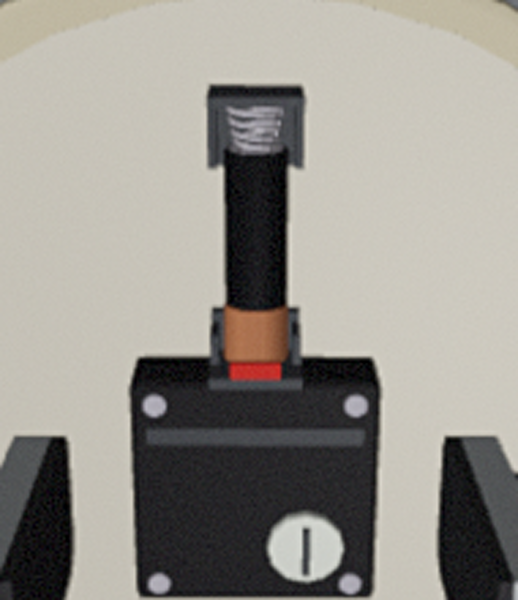

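The cell lies level, its top 54 mm above the table along its whole length. The copper end is under the red lip at crop (255,370), the spring holds it from behind, and the gripper is clear.

```bash
python3 -c "
from cell import r
print(r.job_done())"
```

```text
the job is handed in; nothing more can be done
None
```

The cell is in the holder: the last wrist picture and depth readings show it lying level, nub end under the red lip and spring pressing behind. The gripper was clear and the job was handed in at about 36 s of the 72 s limit; no verdict came back.

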